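Lift the brass casting off the pile onto the soldering board

ROBOT

A 6-joint arm with a two-finger parallel gripper is mounted at the origin on the work surface. World frame = base frame: x ahead of the robot, y to its left, z up, the work surface at z = 0. Lengths are in m, angles in degrees, forces in N, time in s.
With the tool pointing down it reaches from about 0.325 to 1 m from the base axis. Payload 5.1 kg.
Tool frame: the origin (TCP) lies at the very end of the fingers, on their centre line; the grasp point (between the pads) lies manip.hold_point_z behind it (manip.hold_point_z is the distance from the TCP to the grasp point, in m); z points along the fingers, y is the line along which they close (so a half turn about z gives the same grasp; the last joint's range is limited). The gripper opens to 85 mm and grips with 20 to 120 N. Pads are 22 mm wide; open, the fingers measure 114 mm over their backs; the gripper's body (76 mm by 85 mm) begins 54 mm behind the grasp point. The pads swing forward as they close: fully open they stand 13 mm farther back than shut.
Start: joints at [65.283, 7.093, 94.555, -0, 78.352, -4.733], TCP at [0.222, 0.611, 0.231] pointing down, gripper open.
Joint ranges: [-149.61, 149.61], [-58.7, 133.49], [1.44, 155.28], [-77.14, 257.14], [18.33, 153.61], [-166.67, 166.67]. Speed limits (degrees/s): [147.25, 147.25, 180, 180, 180, 180].

INTERFACE

Orientations are given as a 3x3 rotation matrix whose columns are the frame's x, y, z axes.
In Python, from rig import manip gives the robot as it stands. The module is installed in compiled form; this text tells all that it offers.
- The arm moves only by the tool drive_tool, never from a script. Its argument "commands" is a list of rows, each an object with "slide": the shift along the tool's x, y, z normalised to -1 to 1, where 1 is 30 cm, a list of three; "delta_rot": the turn, a rotation vector about the tool's x, y, z normalised to -1 to 1, where 1 is 45 degrees, a list of three; "grip": the gripper command: -1 is shut, 1 is fully open, values between are in proportion. In form: [{"slide": [x, y, z], "delta_rot": [ax, ay, az], "grip": grip}, ...]. A call has exactly 8 rows; each row is the pose to reach, as a shift and turn from the pose commanded when the call began, along the tool's axes at that moment; what a row does not reach only later rows make up. A row lasts 1/12 s, in which the tool goes at most 41.7 mm and 7.16 degrees, less where a joint would pass 70% of its speed; a pose out of reach is approached as far as the arm can. A call with a number of a shift or a turn outside -1 to 1 is refused whole. A call with a gripper value outside its range is refused whole. The fingers move at their own pace and stop on an object; "newtons" is the grip in N (left out, the last holds). Time passes only in rows, so rows that repeat a pose let the fingers close, or fill a call up. It gives the time, the measured TCP pose, the force, the opening and the grip force at its end, in the units of the state.
- manip.get_state(): the state, without advancing time (a new reading comes with each control period).
- manip.read_camera(name): name is "side" or "top"; returns a dict with "color" (400x640x3 uint8, red, green, blue), "fx", "fy", "cx", "cy" (pixels), "R" (3x3) and "t" (3): a world point X has camera coordinates R X + t. Camera axes: x right, y down, z forward; pixel columns grow to the right and rows downward; lengths in m; the calibration is good to about 2 mm. A picture is of the moment at which its call begins. There is no depth.
- manip.close_job(): hands the job in; it is judged then, once.
The state is a dict: "t": time; "q": joint angles; "joint_vel": joint speeds; "joint_efforts": joint torques, N m; "tool_pos": TCP position; "tcp_rot": TCP orientation; "force": force on the tool from outside, world axes, zero at the start; "ft_torque": the same for the moment, N m; "grip_width": opening from 0.0 (shut) to 1.0 (fully open); "gripper_force": force on a finger pad.
Only numpy, scipy, OpenCV 4.12 (cv2) and the standard library are available. Lean on these libraries where they do the work, as an engineer would, in place of code of your own. Each camera call takes 0.05 s, during which the arm holds its last target. There are 200 camera calls.

TASK

On the jeweller's bench a pierced brass casting lies on top of a small pile, bridging a copper and an aluminium one. Lift the brass casting clear off the pile without shifting the two beneath it, and set it down, not dropping it, flat in the middle of the grey soldering board, lengthways along the board.

Things in the scene. Friction and masses are not known exactly. Their poses are not given: they have to be found in the camera images.
- brass_center (a point): the pierced brass casting on top of the pile: a flat, rigid bar with rounded ends (all sizes in mm), 170 long (x), 34 wide (y), 10 thick (z), about 0.25 kg, with see-through slots between two side rails. The point is its centre, half-way up. It lies level across the two lower castings, its underside 14 above the bench; between the lower castings its middle is free on both long sides (a gap about 75 long for the fingers), with the cork pad's top 10 below its underside
- copper_center (a point): one of the two lower castings, copper (all sizes in mm), 150 long (x), 34 wide (y), 10 thick (z), about 0.25 kg, loose. The point is its centre, half-way up. It lies on a fixed cork pad 190 x 190 x 4, roughly square to the brass casting and under one end of it, its centre about 58 from the pad's middle (on either side)
- alu_center (a point): the other lower casting, aluminium, same sizes and axes as the copper one, loose, nearly parallel to it under the other end of the brass casting
- board: the grey soldering board, a fixed plain slab (sizes in mm) 200 long (x), 130 wide (y), 20 high; origin at the centre of its underside, so its top is 20 above the origin

How it is judged (in metres and radians):
On the way:
1. the brass casting is held clear above the pile (its centre more than 50 mm above the bench) (height (world z) of brass_center above 0.05 m and contact force between the fingers and brass above 0.3 N), for 0.1 s.
At the end, for the whole second after the job is handed in: The brass casting lies flat and at rest on the grey board, its centre within 20 mm of the board's middle along the board and 25 mm across it, its length within 15 degrees of the board's; the copper and aluminium castings are within 15 mm of where they were (x of brass_center in the frame of board between -0.02 and 0.02 m and y of brass_center in the frame of board between -0.025 and 0.025 m and z of brass_center in the frame of board between 0.02 and 0.03 m and (angle between brass_center's own z axis and vertical below 0.1 rad or angle between brass_center's own z axis and vertical above 3.04 rad) and angle between the x axis of brass_center and the x axis of board, either way round below 0.26 rad and linear speed of brass below 0.02 m/s and distance of each of copper_center, alu_center from where it was at the start of the episode below 0.015 m); the robot touches nothing.
It fails at once if the copper or aluminium casting is shifted by more than 15 mm (distance of any of copper_center, alu_center from where it was at the start of the episode above 0.015 m).
It fails at once if a lower casting is turned (the two are more than 23 degrees out of parallel) (angle between the x axis of copper_center and the x axis of alu_center, either way round above 0.4 rad).
It fails at once if the brass casting is dropped: out of the fingers with its centre more than 60 mm above the bench (more than 35 mm above where it comes to lie) (height (world z) of brass_center above 0.06 m and contact force between the fingers and brass below 0.01 N).
It also fails if it takes over 40 s, if anything falls off the work surface, if the arm or the gripper's body presses on something with over 40 N, if the wrist force passes 120 N, or if a joint passes its speed limit or range.

## Working session

There is one attempt and no reset: what is moved stays moved. The work goes in short steps, Python scripts to look and compute and a tool call to move; the robot and the scene stay as the last step left them, time stands still between calls to the robot, and variables do not carry over. Pictures are saved under pics/ and viewed, at most 10 in all, crops included, and the job is handed in when it is done.

Besides the shell and the picture viewer there is one more tool, called as a command line: name --argument value ..., lists and objects as JSON in quotes. drive_tool: Moves the arm, as the interface text tells. Its arguments: {"type":"object","properties":{"commands":{"type":"array"},"newtons":{"type":"number"}},"required":["commands"]}

```bash
mkdir -p pics; python3 - <<'E'
from rig import manip
import cv2
s=manip.get_state();print(s["tool_pos"],s["tcp_rot"],s["t"],manip.hold_point_z,s["force"])
for n in("top","side"):
    c=manip.read_camera(n);cv2.imwrite(f"pics/{n}0.png",c["color"][:,:,::-1]);print(n,c["fx"],c["fy"],c["cx"],c["cy"],c["R"],c["t"])
E
```

```text
[0.22189564 0.61029555 0.23005096] [[-9.39795023e-01  3.41737567e-01 -8.66238584e-04]
 [ 3.41738624e-01  9.39793136e-01 -1.89081172e-03]
 [ 1.67923680e-04 -2.07300262e-03 -9.99997837e-01]] 0.0 0.0187 [-0.07530493  0.38501509 -0.05774018]
top 384.4641585256194 384.4641585256194 322.1175421352495 197.26181387536636 [[-0.01947578 -0.99931527 -0.03145932]
 [-0.99420475  0.02268427 -0.10508258]
 [ 0.10572426  0.02923044 -0.99396578]] [0.00933122 0.56336269 0.7957528 ]
side 427.9351888879655 427.9351888879655 328.4926796601937 196.51552297240428 [[ 0.99603303 -0.08886964 -0.00451605]
 [-0.04773568 -0.49080345 -0.86996166]
 [ 0.07509668  0.86672612 -0.49309869]] [-0.55326944  0.06609512  0.72925194]
```

View pics/top0.png

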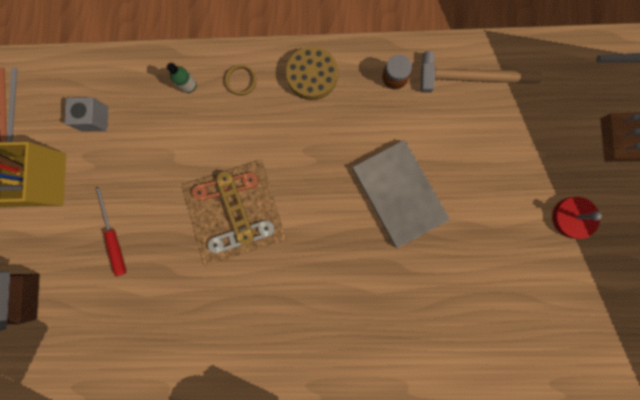

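View pics/side0.png

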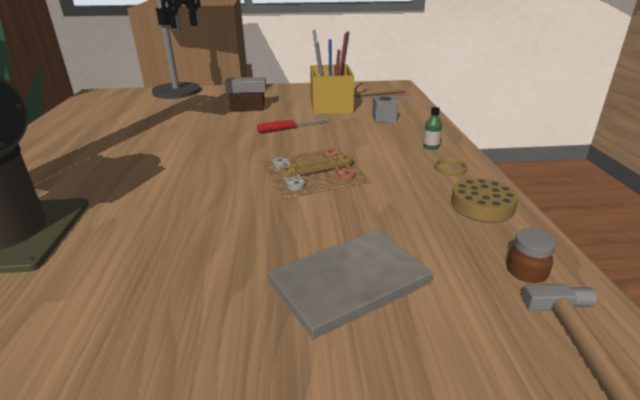

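The top view shows the brass bar running from about (225,178) to (246,239), the copper casting at about (225,186), the aluminium at about (241,237) and the board centred near (400,194). I'll enlarge both areas.

```bash
python3 - <<'E'
import cv2
a=cv2.imread("pics/top0.png")
cv2.imwrite("pics/c1.png",cv2.resize(a[155:265,175:295],None,fx=5,fy=5,interpolation=cv2.INTER_CUBIC))
cv2.imwrite("pics/c2.png",cv2.resize(a[135:255,345:455],None,fx=5,fy=5,interpolation=cv2.INTER_CUBIC))
E
```

```text
(no output)
```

View pics/c1.png

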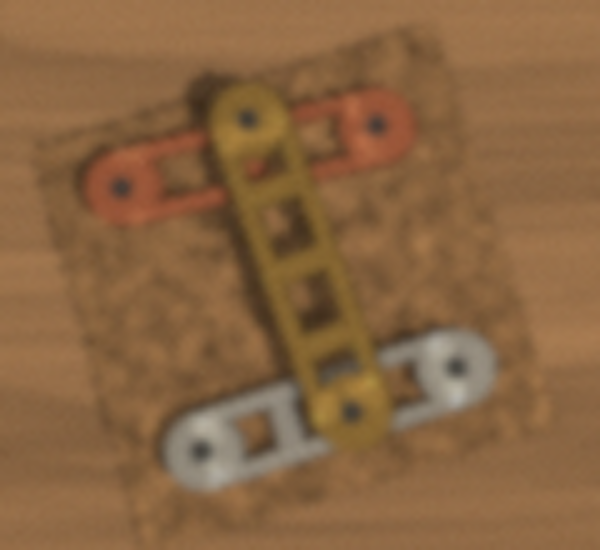

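View pics/c2.png

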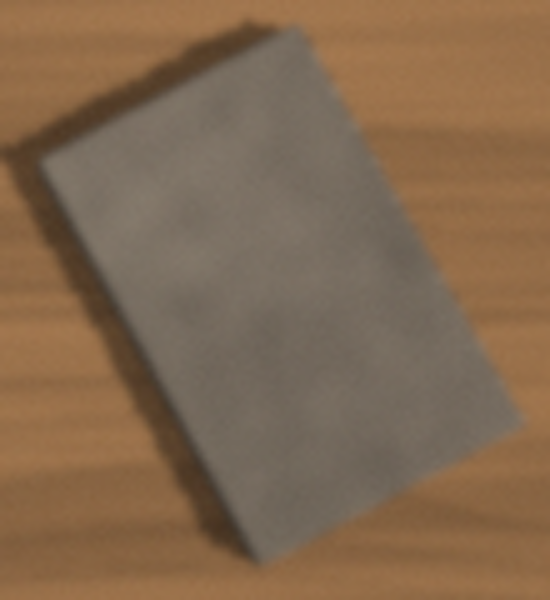

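The crop gives the brass holes at (248,118) and (351,411). The copper holes are at (120,187) and (376,125), and the aluminium holes at (201,450) and (456,367). The board's top corners are at (295,28), (525,425), (262,562) and (42,160) in the second crop.

```bash
cat >h.py <<'E'
from rig import manip
import numpy as np
np.set_printoptions(precision=4,suppress=True)
def px2w(c,uv,z):
    d=c["R"].T@np.array([(uv[0]-c["cx"])/c["fx"],(uv[1]-c["cy"])/c["fy"],1]); o=-c["R"].T@c["t"]
    return o+d*(z-o[2])/d[2]
def move(p,yaw_y):
    """slide/delta_rot to bring TCP to p, vertical, closing (y) axis along world angle yaw_y (mod 180)"""
    s=manip.get_state();R=s["tcp_rot"]
    from scipy.spatial.transform import Rotation as Q
    best=None
    for k in(0,180):
        a=np.radians(yaw_y+k);y=np.array([np.cos(a),np.sin(a),0]);z=np.array([0,0,-1.]);T=np.column_stack([np.cross(y,z),y,z])
        r=Q.from_matrix(R.T@T).as_rotvec(degrees=True)
        if best is None or np.linalg.norm(r)<np.linalg.norm(best):best=r
    print("slide",R.T@(p-s["tool_pos"])/.3,"rot",best/45,"q",s["q"])
E
python3 - <<'E'
from h import *
c=manip.read_camera("top")
f=lambda p,o,z:px2w(c,((p[0]+.5)/5-.5+o[0],(p[1]+.5)/5-.5+o[1]),z)
ang=lambda v:np.degrees(np.arctan2(v[1],v[0]))
for n,a,b,z in(("brass",(248,118),(351,411),.024),("cu",(120,187),(376,125),.014),("al",(201,450),(456,367),.014)):
    A,B=[f(p,(175,155),z) for p in(a,b)];print(n,(A+B)/2,np.linalg.norm(A-B),ang(A-B))
A,B=[f(p,(175,155),.024) for p in((237,83),(362,447))];print("brass ends",(A+B)/2,np.linalg.norm(A-B))
C=[f(p,(345,135),.02) for p in((295,28),(525,425),(262,562),(42,160))]
print("board",sum(C)/4,[np.linalg.norm(C[i]-C[i-1]) for i in range(4)],ang(C[0]-C[1]),ang(C[3]-C[2]),ang(C[0]-C[3])+90)
A,B=[f(p,(175,155),.024) for p in((248,118),(351,411))]
m=(A+B)/2;m[2]=.012;move(m,ang(A-B)+90)
# side check reprojection
s=manip.read_camera("side")
for P in(m*[1,1,0]+[0,0,.024],sum(C)/4):
    q=s["R"]@P+s["t"];print(s["fx"]*q[0]/q[2]+s["cx"],s["fy"]*q[1]/q[2]+s["cy"])
E
```

```text
brass [0.5466 0.1886 0.024 ] 0.13655281321707424 19.543882832095196
cu [0.5956 0.2142 0.014 ] 0.11678364480062013 102.3537282254771
al [0.4836 0.178  0.014 ] 0.11685544214969612 106.8216629141626
brass ends [0.5467 0.1887 0.024 ] 0.16918462742214121
board [ 0.5703 -0.1721  0.02  ] [np.float64(0.1254615410526566), np.float64(0.19783898070192607), np.float64(0.12709455478881332), np.float64(0.19711952891253062)] 27.20915183009475 26.737822378064816 26.446203709986094
slide [-1.4976 -0.9504  0.7291] rot [-0.0019 -0.0009 -0.8784] q [65.2838  7.1249 94.6171 -0.0001 78.352  -4.7321]
316.5671037577972 162.4259035539076
349.3902943812824 270.45964858868655
```

drive_tool --commands '[{"slide":[-0.75,-0.475,0],"delta_rot":[0,0,-0.44],"grip":1},{"slide":[-0.75,-0.475,0],"delta_rot":[0,0,-0.44],"grip":1},{"slide":[-0.75,-0.475,0],"delta_rot":[0,0,-0.44],"grip":1},{"slide":[-0.75,-0.475,0],"delta_rot":[0,0,-0.44],"grip":1},{"slide":[-0.75,-0.475,0],"delta_rot":[0,0,-0.44],"grip":1},{"slide":[-0.75,-0.475,0],"delta_rot":[0,0,-0.44],"grip":1},{"slide":[-0.75,-0.475,0],"delta_rot":[0,0,-0.44],"grip":1},{"slide":[-0.75,-0.475,0],"delta_rot":[0,0,-0.44],"grip":1}]' --newtons 40

```text
t: 0.87
tool_pos: [0.387, 0.3971, 0.2313]
tcp_rot: [[-1.0, 0.008, 0.001], [0.008, 1.0, -0.001], [-0.001, -0.001, -1.0]]
force: [-0.6, -0.5, -0.0]
grip_width: 0.996
gripper_force: 0.0
```

```bash
python3 -c "
from h import *
move(np.array([.5460,.1885,.11]),19.5+90);s=manip.get_state();print(s['t'],s['tool_pos'])"
```

```text
slide [-0.5355 -0.6908  0.4051] rot [-0.0012  0.0006 -0.4436] q [ 40.2254  -5.0039 106.8275  -0.0596  78.1825 -49.2985]
0.8667 [0.387  0.3971 0.2313]
```

drive_tool --commands '[{"slide":[-0.536,-0.691,0.405],"delta_rot":[0,0,-0.444],"grip":1},{"slide":[-0.536,-0.691,0.405],"delta_rot":[0,0,-0.444],"grip":1},{"slide":[-0.536,-0.691,0.405],"delta_rot":[0,0,-0.444],"grip":1},{"slide":[-0.536,-0.691,0.405],"delta_rot":[0,0,-0.444],"grip":1},{"slide":[-0.536,-0.691,0.405],"delta_rot":[0,0,-0.444],"grip":1},{"slide":[-0.536,-0.691,0.405],"delta_rot":[0,0,-0.444],"grip":1},{"slide":[-0.536,-0.691,0.405],"delta_rot":[0,0,-0.444],"grip":1},{"slide":[-0.536,-0.691,0.405],"delta_rot":[0,0,-0.444],"grip":1}]'

```text
t: 1.53
tool_pos: [0.5456, 0.1882, 0.1058]
tcp_rot: [[-0.942, -0.335, -0.005], [-0.335, 0.942, -0.003], [0.005, -0.001, -1.0]]
force: [-1.6, -0.4, -0.5]
grip_width: 0.998
gripper_force: 0.0
```

```bash
python3 -c "
from h import *
import cv2
a=manip.read_camera('side')['color'][:,:,::-1]
cv2.imwrite('pics/s1.png',cv2.resize(a[60:210,230:400],None,fx=4,fy=4,interpolation=cv2.INTER_CUBIC))
move(np.array([.5460,.1885,.0075]),19.5+90);s=manip.get_state();print(s['t'],s['tool_pos'])"
```

```text
slide [-0.0032 -0.0063  0.3317] rot [ 0.0005 -0.0059  0.0018] q [ 13.9011   4.4334 109.9504  -0.0035  65.8809 -95.6766]
1.5833 [0.5449 0.1901 0.107 ]
```

View pics/s1.png

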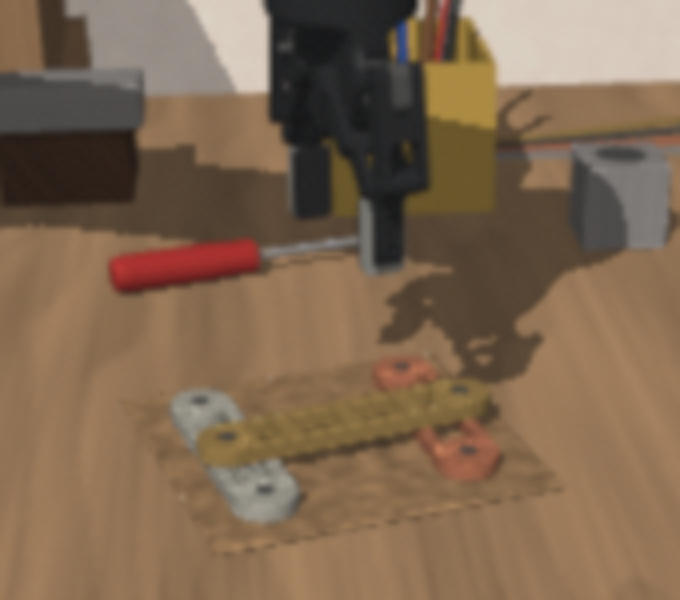

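The brass holes appear at (228,436) and (459,389). Their midpoint matches the top-view estimate to within 1 px, so I'm descending.

drive_tool --commands '[{"slide":[0,0,0.1],"delta_rot":[0,0,0],"grip":1},{"slide":[0,0,0.17],"delta_rot":[0,0,0],"grip":1},{"slide":[0,0,0.22],"delta_rot":[0,0,0],"grip":1},{"slide":[0,0,0.26],"delta_rot":[0,0,0],"grip":1},{"slide":[0,0,0.29],"delta_rot":[0,0,0],"grip":1},{"slide":[0,0,0.31],"delta_rot":[0,0,0],"grip":1},{"slide":[0,0,0.31],"delta_rot":[0,0,0],"grip":1},{"slide":[0,0,0.31],"delta_rot":[0,0,0],"grip":1}]'

```text
t: 2.25
tool_pos: [0.5454, 0.1927, 0.0173]
tcp_rot: [[-0.941, -0.339, 0.001], [-0.339, 0.941, 0.0], [-0.001, -0.0, -1.0]]
force: [0.1, 0.2, 0.4]
grip_width: 0.999
gripper_force: 0.0
```

```bash
python3 -c "
from h import *
move(np.array([.5460,.1885,.0075]),19.5+90);s=manip.get_state();print(s['t'],s['tool_pos'],s['force'])"
```

```text
slide [ 0.0028 -0.0139  0.0328] rot [-0.      0.001   0.0072] q [ 14.1425  11.2311 112.3094   0.0041  56.416  -95.682 ]
2.25 [0.5454 0.1927 0.0173] [0.0977 0.1672 0.3587]
```

drive_tool --commands '[{"slide":[0.003,-0.014,0.02],"delta_rot":[0,0,0.007],"grip":1},{"slide":[0.003,-0.014,0.032],"delta_rot":[0,0,0.007],"grip":1},{"slide":[0.003,-0.014,0.032],"delta_rot":[0,0,0.007],"grip":1},{"slide":[0.003,-0.014,0.032],"delta_rot":[0,0,0.007],"grip":1},{"slide":[0.003,-0.014,0.032],"delta_rot":[0,0,0.007],"grip":1},{"slide":[0.003,-0.014,0.032],"delta_rot":[0,0,0.007],"grip":0.3},{"slide":[0.003,-0.014,0.032],"delta_rot":[0,0,0.007],"grip":0.2},{"slide":[0.003,-0.014,0.032],"delta_rot":[0,0,0.007],"grip":0.1}]'

```text
t: 2.92
tool_pos: [0.5457, 0.188, 0.0074]
tcp_rot: [[-0.943, -0.334, 0.0], [-0.334, 0.943, 0.0], [-0.0, -0.0, -1.0]]
force: [0.4, -0.3, -0.1]
grip_width: 0.603
gripper_force: 0.0
```

```bash
python3 -c "
from h import *
import cv2
a=manip.read_camera('side')['color'][:,:,::-1]
cv2.imwrite('pics/s2.png',cv2.resize(a[100:210,240:390],None,fx=5,fy=5,interpolation=cv2.INTER_CUBIC))
move(np.array([.5460,.1885,.0075]),19.5+90);s=manip.get_state();print(s['t'],s['tool_pos'],s['force'])"
```

```text
slide [-0.0014  0.0012 -0.0005] rot [ 0.      0.0003 -0.0004] q [ 13.6798  11.9832 112.5989   0.0025  55.4057 -95.8022]
2.9667 [0.5457 0.188  0.0073] [ 0.8446 -0.463   0.7219]
```

View pics/s2.png

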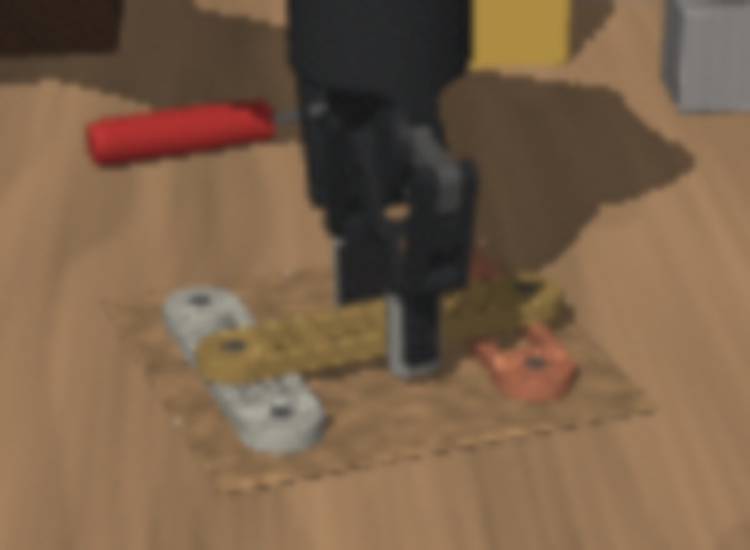

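The fingers straddle the brass bar: the near finger is at (415,335), below the bar's underside and clear of the copper at about (475,350). Closing now.

drive_tool --commands '[{"slide":[0,0,0],"delta_rot":[0,0,0],"grip":0},{"slide":[0,0,0],"delta_rot":[0,0,0],"grip":-0.1},{"slide":[0,0,0],"delta_rot":[0,0,0],"grip":-0.2},{"slide":[0,0,0],"delta_rot":[0,0,0],"grip":-0.3},{"slide":[0,0,0],"delta_rot":[0,0,0],"grip":-0.5},{"slide":[0,0,0],"delta_rot":[0,0,0],"grip":-1},{"slide":[0,0,0],"delta_rot":[0,0,0],"grip":-1},{"slide":[0,0,0],"delta_rot":[0,0,0],"grip":-1}]'

```text
t: 3.63
tool_pos: [0.5458, 0.1881, 0.0075]
tcp_rot: [[-0.943, -0.333, 0.0], [-0.333, 0.943, 0.0], [-0.0, 0.0, -1.0]]
force: [-1.5, 0.5, 3.0]
grip_width: 0.387
gripper_force: 40.3
```

drive_tool --commands '[{"slide":[0,0,-0.01],"delta_rot":[0,0,0],"grip":-1},{"slide":[0,0,-0.03],"delta_rot":[0,0,0],"grip":-1},{"slide":[0,0,-0.06],"delta_rot":[0,0,0],"grip":-1},{"slide":[0,0,-0.1],"delta_rot":[0,0,0],"grip":-1},{"slide":[0,0,-0.15],"delta_rot":[0,0,0],"grip":-1},{"slide":[0,0,-0.2],"delta_rot":[0,0,0],"grip":-1},{"slide":[0,0,-0.25],"delta_rot":[0,0,0],"grip":-1},{"slide":[0,0,-0.27],"delta_rot":[0,0,0],"grip":-1}]' --newtons 60

```text
t: 4.3
tool_pos: [0.5473, 0.1883, 0.0919]
tcp_rot: [[-0.943, -0.333, 0.005], [-0.333, 0.943, 0.001], [-0.005, -0.001, -1.0]]
force: [0.7, 0.5, -1.2]
grip_width: 0.379
gripper_force: 59.7
```

```bash
python3 -c "
from h import *
import cv2
c=manip.read_camera('side');a=c['color'][:,:,::-1]
cv2.imwrite('pics/s3.png',cv2.resize(a[60:210,230:400],None,fx=4,fy=4,interpolation=cv2.INTER_CUBIC))
move(np.array([.5703,-.1721,.09]),26.9+90);s=manip.get_state();print(s['t'],s['tool_pos'],s['force'])"
```

```text
slide [ 0.3298 -1.1581  0.0064] rot [-0.0014  0.0075 -0.1648] q [ 13.6776   5.3302 110.5644  -0.0064  63.7609 -95.8038]
4.35 [0.5477 0.1884 0.0923] [ 0.082   0.3471 -0.9927]
```

View pics/s3.png

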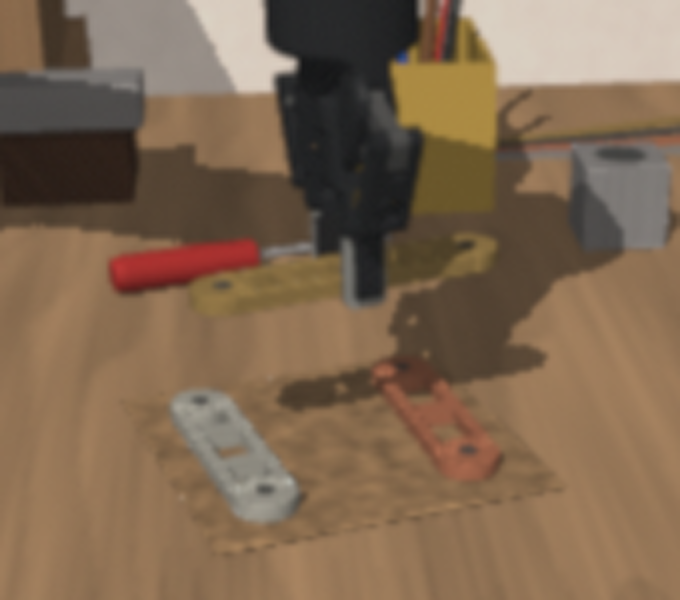

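The brass bar is held level, with its holes at (222,285) and (465,244), and the lower castings haven't moved. Next is where the bar sits in the fingers.

```bash
python3 -c "
from h import *
c=manip.read_camera('side');s=manip.get_state()
z=s['tool_pos'][2]-.0075+.024
P=[px2w(c,((u+.5)/4-.5+230,(v+.5)/4-.5+60),z) for u,v in((222,285),(465,244))]
m=(P[0]+P[1])/2;d=P[1]-P[0];print(P,np.linalg.norm(d),np.degrees(np.arctan2(d[1],d[0])),m-s['tool_pos'],s['tool_pos'])
o=m-s['tool_pos']
move(np.array([.5703,-.1721,s['tool_pos'][2]]),26.9+90)"
```

```text
[array([0.4836, 0.165 , 0.1072]), array([0.6119, 0.2127, 0.1072])] 0.13687942351998286 20.39599772757014 [0.0007 0.0006 0.0165] [0.547  0.1882 0.0907]
slide [ 0.3275 -1.1583 -0.0009] rot [-0.001   0.0055 -0.1649] q [ 13.6742   5.4103 110.6427  -0.0023  63.6961 -95.8037]
```

drive_tool --commands '[{"slide":[0.01,-0.04,0],"delta_rot":[0,0,0],"grip":-1},{"slide":[0.03,-0.1,0],"delta_rot":[0,0,-0.02],"grip":-1},{"slide":[0.06,-0.2,0],"delta_rot":[0,0,-0.04],"grip":-1},{"slide":[0.09,-0.3,0],"delta_rot":[0,0,-0.06],"grip":-1},{"slide":[0.12,-0.4,0],"delta_rot":[0,0,-0.08],"grip":-1},{"slide":[0.15,-0.5,0],"delta_rot":[0,0,-0.1],"grip":-1},{"slide":[0.18,-0.6,0],"delta_rot":[0,0,-0.12],"grip":-1},{"slide":[0.2,-0.65,0],"delta_rot":[0,0,-0.14],"grip":-1}]'

```text
t: 5.07
tool_pos: [0.5531, -0.0194, 0.0869]
tcp_rot: [[-0.901, -0.434, -0.002], [-0.434, 0.901, -0.001], [0.002, -0.0, -1.0]]
force: [0.1, -0.7, -1.7]
grip_width: 0.383
gripper_force: 59.9
```

```bash
python3 -c "
from h import *
move(np.array([.5703,-.1721,.09]),26.9+90)"
```

```text
slide [ 0.1692 -0.4836 -0.0099] rot [ 0.     -0.003  -0.0266] q [  -7.5256    2.8289  113.7926   -0.0838   63.4912 -123.1916]
```

drive_tool --commands '[{"slide":[0.03,-0.08,0],"delta_rot":[0,0,-0.01],"grip":-1},{"slide":[0.06,-0.18,-0.01],"delta_rot":[0,0,-0.02],"grip":-1},{"slide":[0.09,-0.28,-0.01],"delta_rot":[0,0,-0.03],"grip":-1},{"slide":[0.13,-0.38,-0.01],"delta_rot":[0,0,-0.03],"grip":-1},{"slide":[0.16,-0.45,-0.01],"delta_rot":[0,0,-0.03],"grip":-1},{"slide":[0.17,-0.48,-0.01],"delta_rot":[0,0,-0.03],"grip":-1},{"slide":[0.17,-0.48,-0.01],"delta_rot":[0,0,-0.03],"grip":-1},{"slide":[0.17,-0.48,-0.01],"delta_rot":[0,0,-0.03],"grip":-1}]'

```text
t: 5.73
tool_pos: [0.5699, -0.1676, 0.0901]
tcp_rot: [[-0.89, -0.455, -0.002], [-0.455, 0.89, 0.001], [0.001, 0.002, -1.0]]
force: [-0.7, -0.7, -1.2]
grip_width: 0.38
gripper_force: 60.0
```

```bash
python3 -c "
from h import *
move(np.array([.5703,-.1721,.0245]),26.9+90);print(manip.get_state()['tool_pos'])"
```

```text
slide [ 0.0054 -0.0144  0.2187] rot [ 0.0026 -0.0015  0.0037] q [ -21.5772    7.5348  108.3799    0.0305   64.2176 -138.6582]
[ 0.5699 -0.1676  0.0901]
```

drive_tool --commands '[{"slide":[0.005,-0.014,0.05],"delta_rot":[0,0,0],"grip":-1},{"slide":[0.005,-0.014,0.1],"delta_rot":[0,0,0],"grip":-1},{"slide":[0.005,-0.014,0.15],"delta_rot":[0,0,0],"grip":-1},{"slide":[0.005,-0.014,0.19],"delta_rot":[0,0,0],"grip":-1},{"slide":[0.005,-0.014,0.21],"delta_rot":[0,0,0],"grip":-1},{"slide":[0.005,-0.014,0.22],"delta_rot":[0,0,0],"grip":-1},{"slide":[0.005,-0.014,0.22],"delta_rot":[0,0,0],"grip":-1},{"slide":[0.005,-0.014,0.22],"delta_rot":[0,0,0],"grip":-1}]'

```text
t: 6.4
tool_pos: [0.5718, -0.172, 0.0258]
tcp_rot: [[-0.89, -0.456, 0.001], [-0.456, 0.89, -0.0], [-0.001, -0.001, -1.0]]
force: [0.4, 0.0, -1.6]
grip_width: 0.381
gripper_force: 60.0
```

```bash
python3 -c "
from h import *
import cv2
a=manip.read_camera('side')['color'][:,:,::-1]
cv2.imwrite('pics/s4.png',cv2.resize(a[190:340,260:440],None,fx=4,fy=4,interpolation=cv2.INTER_CUBIC))
move(np.array([.5703,-.1721,.0145]),26.9+90);s=manip.get_state();print(s['tool_pos'],s['force'])"
```

```text
slide [0.0052 0.0032 0.0389] rot [-0.0015  0.0014  0.0055] q [ -21.9021   12.6065  109.6444    0.003    57.6577 -139.0492]
[ 0.5721 -0.1722  0.0262] [ 0.2315 -0.4863 -1.3671]
```

View pics/s4.png

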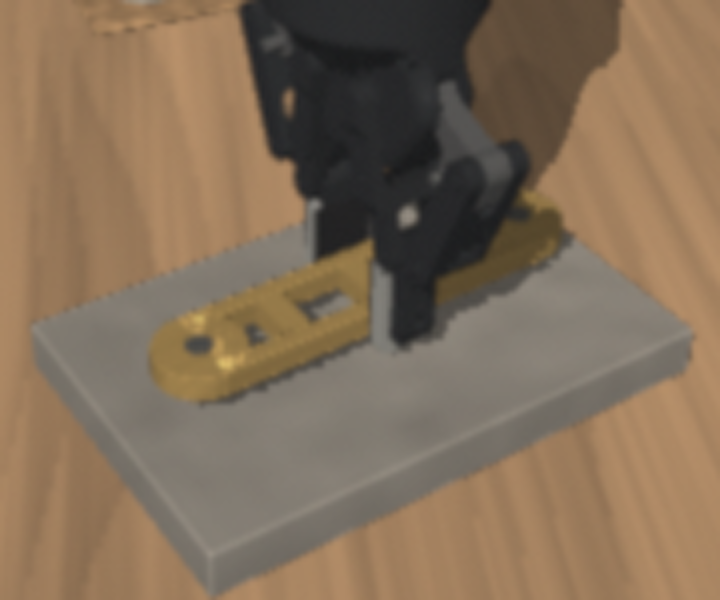

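The bar is centred over the board and aligned with it, with its near hole at (200,345) and a few mm of clearance. I'll lower it in small steps and watch the force.

drive_tool --commands '[{"slide":[0.003,0.002,0.005],"delta_rot":[0,0,0],"grip":-1},{"slide":[0.003,0.002,0.01],"delta_rot":[0,0,0],"grip":-1},{"slide":[0.003,0.002,0.014],"delta_rot":[0,0,0],"grip":-1},{"slide":[0.003,0.002,0.018],"delta_rot":[0,0,0],"grip":-1},{"slide":[0.003,0.002,0.02],"delta_rot":[0,0,0],"grip":-1},{"slide":[0.003,0.002,0.02],"delta_rot":[0,0,0],"grip":-1},{"slide":[0.003,0.002,0.02],"delta_rot":[0,0,0],"grip":-1},{"slide":[0.003,0.002,0.02],"delta_rot":[0,0,0],"grip":-1}]'

```text
t: 7.12
tool_pos: [0.5703, -0.1721, 0.0195]
tcp_rot: [[-0.89, -0.456, -0.0], [-0.456, 0.89, -0.0], [0.0, -0.0, -1.0]]
force: [-2.0, -0.2, 1.8]
grip_width: 0.382
gripper_force: 62.1
```

drive_tool --commands '[{"slide":[0,0,0.002],"delta_rot":[0,0,0],"grip":-1},{"slide":[0,0,0.004],"delta_rot":[0,0,0],"grip":-1},{"slide":[0,0,0.004],"delta_rot":[0,0,0],"grip":-1},{"slide":[0,0,0.004],"delta_rot":[0,0,0],"grip":-1},{"slide":[0,0,0.004],"delta_rot":[0,0,0],"grip":-1},{"slide":[0,0,0.004],"delta_rot":[0,0,0],"grip":-1},{"slide":[0,0,0.004],"delta_rot":[0,0,0],"grip":-1},{"slide":[0,0,0.004],"delta_rot":[0,0,0],"grip":-1}]'

```text
t: 7.78
tool_pos: [0.5703, -0.1722, 0.0195]
tcp_rot: [[-0.89, -0.456, -0.001], [-0.456, 0.89, 0.0], [0.001, 0.0, -1.0]]
force: [-4.8, 3.0, 8.7]
grip_width: 0.386
gripper_force: 66.2
```

Contact is reached at TCP z = 0.0195. I'll take the load off and open gently at the lowest grip force.

drive_tool --commands '[{"slide":[0,0,-0.003],"delta_rot":[0,0,0],"grip":-1},{"slide":[0,0,-0.003],"delta_rot":[0,0,0],"grip":-1},{"slide":[0,0,-0.003],"delta_rot":[0,0,0],"grip":-0.23},{"slide":[0,0,-0.003],"delta_rot":[0,0,0],"grip":-0.2},{"slide":[0,0,-0.003],"delta_rot":[0,0,0],"grip":-0.15},{"slide":[0,0,-0.003],"delta_rot":[0,0,0],"grip":-0.1},{"slide":[0,0,-0.003],"delta_rot":[0,0,0],"grip":0.1},{"slide":[0,0,-0.003],"delta_rot":[0,0,0],"grip":0.3}]' --newtons 20

```text
t: 8.45
tool_pos: [0.5702, -0.172, 0.0185]
tcp_rot: [[-0.89, -0.456, -0.0], [-0.456, 0.89, 0.0], [0.0, 0.0, -1.0]]
force: [0.8, 0.4, 0.2]
grip_width: 0.647
gripper_force: 0.0
```

drive_tool --commands '[{"slide":[0,0,0],"delta_rot":[0,0,0],"grip":0.6},{"slide":[0,0,0],"delta_rot":[0,0,0],"grip":1},{"slide":[0,0,-0.05],"delta_rot":[0,0,0],"grip":1},{"slide":[0,0,-0.15],"delta_rot":[0,0,0],"grip":1},{"slide":[0,0,-0.25],"delta_rot":[0,0,0],"grip":1},{"slide":[0,0,-0.35],"delta_rot":[0,0,0],"grip":1},{"slide":[0,0,-0.45],"delta_rot":[0,0,0],"grip":1},{"slide":[0,0,-0.5],"delta_rot":[0,0,0],"grip":1}]'

```text
t: 9.12
tool_pos: [0.5721, -0.1727, 0.1737]
tcp_rot: [[-0.89, -0.456, 0.006], [-0.456, 0.89, -0.002], [-0.004, -0.005, -1.0]]
force: [0.3, -0.9, 0.7]
grip_width: 0.999
gripper_force: 0.0
```

```bash
python3 -c "
from h import *
import cv2
a=manip.read_camera('side')['color'][:,:,::-1];s=manip.get_state();print(s['t'],s['tool_pos'],s['grip_width'])
cv2.imwrite('pics/s5.png',cv2.resize(a[100:340,240:450],None,fx=2.5,fy=2.5,interpolation=cv2.INTER_CUBIC))"
```

```text
9.1667 [ 0.5733 -0.1732  0.1762] 1.0024663584951887
```

View pics/s5.png

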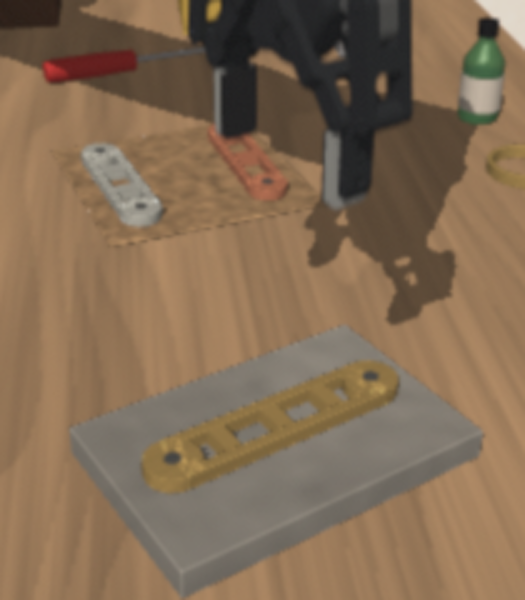

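The brass lies flat on the board, with its holes at (172,458) and (371,376), and the lower castings are in place. A numeric check comes first, then I'll hand in.

```bash
python3 -c "
from h import *
c=manip.read_camera('side')
f=lambda u,v,z:px2w(c,((u+.5)/2.5-.5+240,(v+.5)/2.5-.5+100),z)
A,B=f(172,458,.03),f(371,376,.03);C=[f(*p,.02) for p in((73,433),(345,327),(482,433),(183,568))]
m=(A+B)/2-sum(C)/4;d=C[1]-C[0];a=np.arctan2(d[1],d[0]);e=B-A
mx=m@[np.cos(a),np.sin(a),0];my=m@[-np.sin(a),np.cos(a),0];dy=np.degrees(np.arctan2(e[1],e[0])-a)
print(mx,my,dy,np.linalg.norm(e),np.linalg.norm(d))
if abs(mx)<.012 and abs(my)<.015 and abs(dy)<9: print(manip.close_job())
"
```

```text
0.0011981674473837496 0.0020015822425119042 -0.6349964890749608 0.13661916401983953 0.19664661261245794
the job is handed in; nothing more can be done
None
```

The brass casting lies flat on the grey board, about 2 mm off its middle and under 1° off its length; it may have settled up to 6 mm when the fingers opened. The copper and aluminium castings show no visible shift, and the job is handed in, though no verdict came back.

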